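Clamp the jam jar and twist its cap off

TASK

Press the hinged frame of the jar clamp down over the jam jar until it snaps shut and stays down by itself, so that the jar is braced. Then unscrew the tight cap of that jar anticlockwise (about a fifth of a turn; stop turning once the threads have let go), lift it straight up off the jar, and finish still holding it level in the gripper, a couple of centimetres over the mouth of the jar. Leave the frame shut, the jar in its clamp, and the spare jar, spoon, mug and candle where they are.

Things in the scene. Friction and masses are not known exactly. Their poses are not given: they have to be found in the camera images.
- clamp: Jar clamp, fixed: dark steel plate 190x152x8 mm with a round cup (inside diameter 101 mm, rim 17 mm high) in which the jar stands. Origin on the worktop under the cup's centre (the jar's axis). Its -x points to where the frame's press tab comes down (roughly toward the robot), +x to the hinge posts (69 mm high). Hinge axis parallel to y at x = +80, z = 61 mm in this frame.
- frame (a joint): Angle of the clamp's aluminium frame (window 75 mm wide, black press tab at its free end); 0 = shut, level round the jar's shoulders, top 76 mm above the worktop; grows as it swings up; 0.6 to 0.72 rad at the start. A spring resists with 1 to 3 N at the tab down to 0.25 rad, then snaps it to 0 and holds it. Until it is shut the jar just spins in the cup.
- tab (a point): Middle of the top face of the frame's black press tab (36x45 mm, 6 mm thick), 160 mm from the hinge axis and 9 mm above the frame's mid-plane. It moves on an arc about the hinge: 0.16 to 0.175 m above the worktop at the start; when shut, 70 mm above it and 80 mm from the jar's axis.
- jar: Loose square glass jar standing in the clamp's cup, 70x70 mm, shoulder 62 mm above its underside, neck 37 mm diameter, mouth 99 mm above its underside. Origin: centre of its underside, 8 mm above the worktop; z up along its axis.
- cap: The clamped jar's ribbed round aluminium twist-off cap, 56 mm diameter, 24 mm high. Origin: centre of its lower edge; z up. Screwed on, its lower edge is 78 mm above the jar's underside (86 mm above the worktop), its top at 110 mm. It does not climb as it turns; once the threads let go it lifts off freely. Inside depth 21 mm: its edge is level with the mouth when lifted 21 mm.
- thread (a joint): How far the cap has been unscrewed, rad; anticlockwise seen from above is positive, 0 = tight. Stiff, about 0.3 N m. The threads hold the cap down until 0.9 rad and let go there; more than 1.6 rad is too far (the lugs catch the next threads). It lags the cap by up to 0.08 rad of play, and the braced jar may give about 0.1 rad.
- spare_jar: Bystander: a second jar of the same look, with its cap, standing on the worktop outside the clamp, 102 mm high. Leave it.
- spoon: Bystander: table spoon 187x31x6 mm lying on the worktop; origin centre of underside.
- mug: Bystander: coffee mug 92x127x95 mm; origin centre of underside.
- candle: Bystander: candle, diameter 52 mm, 144 mm high; origin centre of underside.
Mind the look-alikes: they are no part of the job. There is more than one size of the cap; the one meant has the size given above.

How it is judged:
By the outcome, as a careful person would: the job done as asked, in the order asked, and still so for the second after the job is handed in, while the arm keeps its last pose, push and grip.
It also fails if it takes over 53 s, if anything falls off the work surface, if the arm or the gripper's body presses on something with over 40 N, if the wrist force passes 120 N, or if a joint passes its speed limit or range.

ROBOT

A 6-joint arm with a two-finger parallel gripper is mounted at the origin on a cart in front of the work surface, level with it; the furniture and walls round the work are solid. World frame = base frame: x ahead of the robot, y to its left, z up, the work surface at z = 0. Lengths are in mm, angles in degrees, forces in N, time in s.
With the tool pointing down it reaches from about 350 to 850 mm from the base axis. Payload 8.1 kg.
Tool frame: the origin (TCP) lies midway between the tips of the shut fingers; the grasp point (between the pads) lies 19 mm behind it; z points along the fingers, y is the line along which they close (so a half turn about z gives the same grasp; the last joint's range is limited). The gripper opens to 85 mm and grips with 20 to 120 N. Pads are 22 mm wide; open, the fingers measure 114 mm over their backs; the gripper's body (76 mm by 85 mm) begins 54 mm behind the grasp point. The pads swing forward as they close: fully open they stand 13 mm farther back than shut.
Start: joints at [-81.383, 7.471, 85.268, -0, 87.261, -4.893], TCP at [140.193, -583.396, 231.292] pointing down, gripper open.
Joint ranges: [-169.43, 169.43], [-51.17, 129.36], [1.28, 143.12], [-76.62, 256.62], [0, 156.53], [-152.29, 152.29]. Speed limits (degrees/s): [136.94, 136.94, 159.86, 180, 180, 180].

INTERFACE

Orientations are given as [roll, pitch, yaw] about the fixed x, y, z axes, in that order (R = Rz(yaw) Ry(pitch) Rx(roll)).
In Python, from bench import r gives the robot as it stands. The module is installed in compiled form; this text tells all that it offers.
- The arm moves only by the tool jog_arm, never from a script. Its argument "rows" is a list of rows, each a list of 2 entries, a list of its own where there are three numbers: the shift along the tool's x, y, z in mm, then the turn, a rotation vector about the tool's x, y, z in rad. A call has 1 to 10 rows; each row is the pose to reach, as a shift and turn from the pose commanded when the call began, along the tool's axes at that moment; what a row does not reach only later rows make up. A row lasts 1/10 s, in which the tool goes at most 50 mm and 8.59 degrees, less where a joint would pass 70% of its speed; a pose out of reach is approached as far as the arm can. A call with a gripper value outside its range is refused whole. "grip" is the finger opening in mm, from 0 to 85.4, set as the call begins (left out, the last holds). The fingers move at their own pace and stop on an object; "force" is the grip in N (left out, the last holds). Time passes only in rows, so rows that repeat a pose let the fingers close. It gives the time, the measured TCP pose, the force, the opening and the grip force at its end, in the units of the state.
- r.sense(): the state, without advancing time (a new reading comes with each control period).
- r.snapshot(name): name is "side" or "top" or "wrist"; returns (picture, depth): 384x512x3 uint8, blue, green, red; 384x512 float32, mm along the optical axis (not along the pixel's ray), 0 where there is no reading.
- r.camera_params(name): a dict with "fx", "fy", "cx", "cy" (pixels), "dist_coeffs" ([k1, k2, p1, p2, k3] as OpenCV has them; the pictures are not rectified), "pose" (4x4, takes a point from camera to world coordinates); the wrist camera has in their place "tool_from_camera" (4x4, takes a point from camera to tool coordinates, whose origin is the TCP and whose axes are the flange's). Camera axes: x right, y down, z forward; pixel columns grow to the right and rows downward; lengths in mm; the calibration is good to about 2 mm. A picture is of the moment at which its call begins: read the wrist's pose just before it. camera_params takes no time and is no camera call.
- r.hand_in(): hands the job in; it is judged then, once.
The state is a dict: "time": time; "joint_pos": joint angles; "qd": joint speeds; "joint_efforts": joint torques, N m; "tool_pos": TCP position; "tcp_rot": TCP orientation; "ft_force": force on the tool from outside, world axes, zero at the start; "wrist_torque": the same for the moment, N m; "finger_gap": finger opening in mm; "grip_force": force on a finger pad.
Only numpy, scipy, OpenCV 4.12 (cv2) and the standard library are available. Lean on these libraries where they do the work, as an engineer would, in place of code of your own. Each camera call takes 0.05 s, during which the arm holds its last target. There are 200 camera calls.

## Working session

There is one attempt and no reset: what is moved stays moved. The work goes in short steps, Python scripts to look and compute and a tool call to move; the robot and the scene stay as the last step left them, time stands still between calls to the robot, and variables do not carry over. Pictures are saved under pics/ and viewed, at most 10 in all, crops included, and the job is handed in when it is done.

Besides the shell and the picture viewer there is one more tool, called after "Emit:" as name(argument=value, ...), one argument or row to a line, values as JSON. jog_arm: Moves the arm, as the interface text tells. Its arguments: {"type":"object","properties":{"rows":{"type":"array"},"grip":{"type":"number"},"force":{"type":"number"}},"required":["rows"]}

```bash
mkdir -p pics
cat > h.py <<'E'
import numpy as np, cv2
from bench import r
def pose():
    s=r.sense(); return s
def save(name,fn):
    p,d=r.snapshot(name); cv2.imwrite('pics/'+fn+'.png',p); np.save('pics/'+fn+'.npy',d); return p,d
def pts(name,d,uv,T=None):
    c=r.camera_params(name); K=np.array([[c['fx'],0,c['cx']],[0,c['fy'],c['cy']],[0,0,1.]])
    uv=np.asarray(uv,float).reshape(-1,1,2)
    n=cv2.undistortPoints(uv,K,np.array(c['dist_coeffs'],float)).reshape(-1,2)
    P=np.array(c['pose']) if T is None else T
    rays=np.c_[n,np.ones(len(n))]
    z=d[uv[:,0,1].astype(int),uv[:,0,0].astype(int)]
    return (rays*z[:,None])@P[:3,:3].T+P[:3,3], rays@P[:3,:3].T, P[:3,3]
E
python3 - <<'E'
from h import *
s=r.sense(); print(s)
a,_=save('top','top0'); b,_=save('side','side0')
for n in('top','side'): print(np.round(r.camera_params(n)['pose'],3).tolist())
cv2.imwrite('pics/both.png',cv2.resize(np.vstack([a,b]),None,fx=.78,fy=.78))
E
```

```text
{'time': 0.0, 'joint_pos': array([-8.13838905e+01,  7.51553736e+00,  8.53297407e+01, -3.83971090e-04,
        8.72619964e+01, -4.89298039e+00]), 'qd': array([-0.05465511, -0.09982221,  0.05015104,  0.12031623, -0.05498835,
        0.04435739]), 'joint_efforts': array([ 1.49083280e-04, -5.69390988e+01, -5.00556779e+01,  9.06184482e-05,
        1.45264057e-02, -2.64334398e-05]), 'tool_pos': array([ 140.09629235, -582.84295221,  230.23554183]), 'tcp_rot': array([-1.79893084e+02, -8.76785281e-03,  1.35091004e+01]), 'ft_force': array([0.61216025, 0.26235709, 0.16520555]), 'wrist_torque': array([ 0.01356269,  0.01276829, -0.02409312]), 'grip_force': 0.0, 'finger_gap': 85.54680105804917}
[[-0.015, -0.991, 0.133, 396.565], [-1.0, 0.015, -0.004, 9.9], [0.002, -0.133, -0.991, 1213.605], [0.0, 0.0, 0.0, 1.0]]
[[-0.919, -0.14, 0.368, 41.101], [-0.393, 0.337, -0.855, 1128.018], [-0.005, -0.931, -0.365, 559.52], [0.0, 0.0, 0.0, 1.0]]
```

View pics/top0.png

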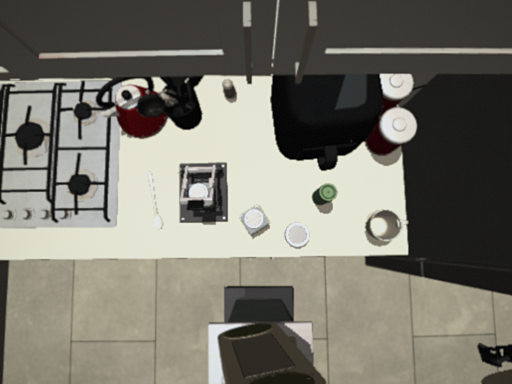

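View pics/side0.png

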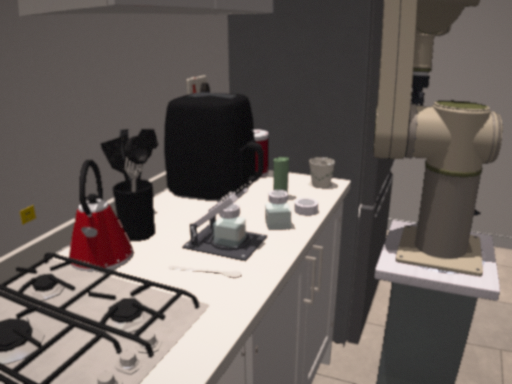

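The top view shows the clamp (dark plate) round (203,192) with the raised frame, spare jar (255,219), a loose lid (297,235), candle (324,194), mug (383,226), spoon (155,200). In the side view the frame is up over the jar at (225,225).

Run:
```python
from h import *
p=cv2.imread('pics/top0.png'); d=np.load('pics/top0.npy')
c=r.camera_params('top'); print(c['fx'],c['cx'],c['cy'])
us,vs=np.meshgrid(np.arange(165,275),np.arange(150,245))
X,_,_=pts('top',d,np.c_[us.ravel(),vs.ravel()]); 
col=p[vs.ravel(),us.ravel()].astype(int)
g=col.sum(1)/3
# plate: dark & z~0-20
m=((g<90)&(X[:,2]<25)&(us.ravel()<235)).reshape(us.shape).astype(np.uint8)
n,l,st,ce=cv2.connectedComponentsWithStats(m); k=1+np.argmax(st[1:,4]); 
ys,xs=np.where(l==k); 
P,R,o=pts('top',d,np.c_[xs+165,ys+150]); t=(8-o[2])/R[:,2]; W=o+R*t[:,None]
print('plate',cv2.minAreaRect(W[:,:2].astype(np.float32)))
Z=X[:,2].reshape(us.shape)
np.set_printoptions(linewidth=250)
print(Z[10:75:2,10:66:2].astype(int))
for lo,hi in((112,126),(95,108)):
  mm=(Z>lo)&(Z<hi); n,l,st,ce=cv2.connectedComponentsWithStats(mm.astype(np.uint8))
  for i in range(1,n):
    if st[i,4]>15: print(lo,st[i],X.reshape(us.shape+(3,))[l==i].mean(0))
cv2.imwrite('pics/c0.png',cv2.resize(p[150:245,165:275],None,fx=6,fy=6,interpolation=2))
```

```text
383.8105179229258 256.5862962518312 190.51266091638058
plate ((555.6552124023438, 172.72171020507812), (142.15269470214844, 188.29275512695312), 89.72996520996094)
[[   0    0    5    0   -2    1    0    0    1   -5   -1    0   -1   -1   -1   -3    2   -2    2    0    0   -4   -1   -1   -1    2    0    1]
 [  -1    0    0    0    0   -1    2   -1   -2    0   -2    0    3   -2   -3    3   -1   -2   -2    2    4   -3   -1    2    7    5    0    0]
 [  -1   -3    7    9    8    7    7   12    8    7    8    7    9    6    7    4    5    6    6    7    4   70    6    9    6    7   -1    0]
 [  -5    3    8   69   65    7   64    6    7    7    6   11    6    9    5    8    8    6    5   67   60   71   70    7    9    9    0    2]
 [   0   -4   65   72   69   72   69   69   68   70   74   68   71   71   63   73   71   74   70   70   66   69   72    3    5    5    1    2]
 [   4    0   62   72   66   76   71   66   69   68   70   71   68   65   72   67   68   67   68   80   59   67   67   10    6    8   -2    4]
 [   0   -1   46   52   54   89   74   61   66   64   63   62    5   10   10  
[... 3273 characters left out ...]
   6    6   10    7    8    7    8    8    8    7    7    9    8   10    7 1213]
 [   0   -3    4    8    7    9    2    7    4    9    6    6   10    9    7    7    9    4   11    7    7    7    8    7    9    3    3   -1]
 [  -2    2   -3    9    8    9    6    7    3    1    5 1213    5    0   -4    1    1   -5   -2   -3    0    0    3 1213    4   -1   -3   -6]
 [   0    1   -1   -1    0   -1   -1   -3   -2   -1    2    0   -3   -1   -2   -4    0   -3    0   -1   -3    0    2    0    0    0    0    0]]
112 [18 29  4  6 21] [573.08374538 212.93080636 119.2297921 ]
112 [44 28  5 10 25] [571.5713343  136.33553743 119.47469497]
95 [ 79  59  20  20 292] [465.05469955  15.47095315 101.81066418]
```

View pics/c0.png

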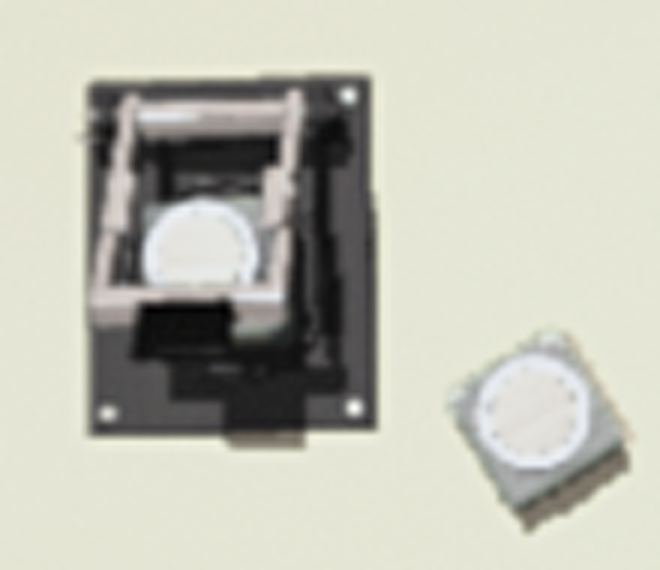

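The crop shows the clamp aligned nearly with world x, black tab at about (185,330) in the crop, the cap at (200,255), partly under the frame.

Run:
```python
from h import *
p=cv2.imread('pics/top0.png'); d=np.load('pics/top0.npy')
us,vs=np.meshgrid(np.arange(165,235),np.arange(150,230))
X,_,_=pts('top',d,np.c_[us.ravel(),vs.ravel()]); g=p[vs.ravel(),us.ravel()].mean(1)
Z=X[:,2]
t=X[(Z>155)&(Z<190)&(g<60)]; print('tab',len(t),t.mean(0),t.min(0),t.max(0), cv2.minAreaRect(t[:,:2].astype(np.float32)))
c=X[(Z>102)&(Z<118)&(abs(X[:,0]-545)<40)&(abs(X[:,1]-178)<30)&(g>170)]
print('cap',len(c),c.min(0),c.max(0),cv2.minEnclosingCircle(c[:,:2].astype(np.float32)))
b=X[(Z>60)&(Z<76)&(X[:,0]>600)&(g>0)]; print('hinge',b.min(0),b.max(0))
f=X[(Z>80)&(Z<150)&(g>100)]; 
for s in (0,1):
  q=f[(f[:,1]>200) if s else ((f[:,1]<145)&(f[:,1]>120))]; q=q[q[:,0]>545]; print('bar',np.polyfit(q[:,0],q[:,1],1),np.polyfit(q[:,0],q[:,2],1))
# plate edges -> corners at z=8
m=((g<95)&(Z<20)).reshape(us.shape).astype(np.uint8)
ys,xs=np.where(cv2.morphologyEx(m,cv2.MORPH_CLOSE,np.ones((9,9))))
P,R,o=pts('top',d,np.c_[xs+165,ys+150]); W=o+R*((8-o[2])/R[:,2])[:,None]
print(cv2.minAreaRect(W[:,:2].astype(np.float32)), W.min(0),W.max(0))
w=r.camera_params('wrist'); print(w['fx'],np.round(w['tool_from_camera'],3).tolist())
```

```text
tab 148 [499.71328143 173.88312289 171.43318094] [487.72046452 152.0132742  158.81607081] [514.35451912 196.60069193 182.00484221] ((499.8266296386719, 174.28436279296875), (26.4773006439209, 44.0710334777832), 4.0758490562438965)
cap 233 [528.11422138 148.81206527 103.62838575] [569.58979757 201.89802502 115.81474841] ((543.8690185546875, 175.62844848632812), 27.4504451751709)
hinge [600.15571401 115.17764618  60.01086963] [633.77857698 240.82368388  75.54764338]
bar [-1.66279089e-02  1.44855116e+02] [ -0.85507146 605.90982023]
bar [8.26381983e-02 1.66961059e+02] [ -0.82593684 588.06730343]
((555.10302734375, 174.32595825195312), (187.92645263671875, 146.46408081054688), 0.7270979285240173) [461.41166028 101.5008299    8.        ] [649.63563667 248.64882897   8.        ]
328.9897864738475 [[-0.002, -0.953, -0.304, 77.566], [1.0, -0.002, -0.001, 0.444], [0.001, -0.304, 0.953, -142.978], [0.0, 0.0, 0.0, 1.0]]
```

Emit:
jog_arm(
  rows=[
    [[13,-16,0],[0,0,0]],
    [[39,-49,0],[0,0,0]],
    [[65,-82,0],[0,0,0]],
    [[91,-114,0],[0,0,0]],
    [[118,-147,0],[0,0,0]],
    [[144,-180,0],[0,0,0]],
    [[170,-212,0],[0,0,0]],
    [[196,-245,0],[0,0,0]],
    [[222,-277,0],[0,0,0]],
    [[248,-310,0],[0,0,0]],
  ],
  grip=0,
)

```text
time: 1.1
tool_pos: [309.1, -222.4, 231.0]
tcp_rot: [-180.0, -0.0, 13.5]
ft_force: [1.2, -0.7, 0.1]
finger_gap: -0.2
grip_force: 0.0
```

Emit:
jog_arm(
  rows=[
    [[28,-34,0],[0,0,0]],
    [[56,-70,0],[0,0,0]],
    [[84,-105,0],[0,0,0.05]],
    [[112,-140,0],[0,0,0.1]],
    [[140,-175,3],[0,0,0.15]],
    [[168,-210,8],[0,0,0.2]],
    [[196,-245,14],[0,0,0.22]],
    [[224,-280,20],[0,0,0.22]],
    [[252,-315,24],[0,0,0.22]],
    [[276,-343,26],[0,0,0.22]],
  ],
)

```text
time: 2.1
tool_pos: [497.1, 176.3, 204.2]
tcp_rot: [180.0, 0.1, 1.0]
ft_force: [-0.1, -0.9, 0.2]
finger_gap: 0.0
grip_force: 0.0
```

Emit:
jog_arm(
  rows=[
    [[0,0,0],[0,0,0]],
    [[0,0,0],[0,0,0]],
  ],
)

```text
time: 2.3
tool_pos: [496.6, 174.4, 204.3]
tcp_rot: [180.0, 0.1, 1.0]
ft_force: [0.3, -0.2, 0.3]
finger_gap: -0.3
grip_force: 0.0
```

Emit:
jog_arm(
  rows=[
    [[0,0,15],[0,0,0]],
    [[0,0,27],[0,0,0]],
    [[-4,0,35],[0,0,0]],
    [[-10,0,43],[0,0,0]],
    [[-17,0,53],[0,0,0]],
    [[-24,0,63],[0,0,0]],
    [[-29,0,74],[0,0,0]],
  ],
)

```text
time: 3.0
tool_pos: [467.5, 173.5, 130.7]
tcp_rot: [-180.0, -0.0, 0.9]
ft_force: [1.1, -0.5, 1.1]
finger_gap: -0.1
grip_force: 0.7
```

Emit:
jog_arm(
  rows=[
    [[-5,0,11],[0,0,0]],
    [[-7,0,20],[0,0,0]],
    [[-9,0,28],[0,0,0]],
    [[-12,0,36],[0,0,0]],
    [[-13,0,44],[0,0,0]],
    [[-14,0,50],[0,0,0]],
    [[-14,0,54],[0,0,0]],
    [[-14,0,58],[0,0,0]],
  ],
)

```text
time: 3.8
tool_pos: [454.3, 173.3, 73.1]
tcp_rot: [-180.0, -0.0, 0.9]
ft_force: [-0.3, 0.2, 0.3]
finger_gap: -0.1
grip_force: 0.0
```

Run:
```python
from h import *
a,_=save('side','side1'); t,_=save('top','top1')
cv2.imwrite('pics/s1.png',np.hstack([cv2.resize(a[180:270,170:300],None,fx=3,fy=3,interpolation=2),cv2.resize(t[150:240,165:275],None,fx=3,fy=3,interpolation=2)]))
print(r.sense()['time'],r.sense()['ft_force'])
```

```text
3.9 [-1.05775727  0.72796622 -0.1393882 ]
```

View pics/s1.png

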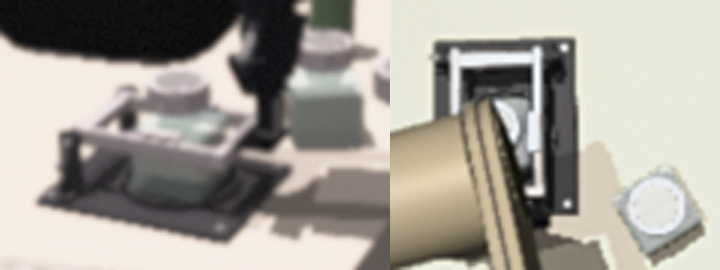

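The frame is level round the jar's shoulders, so it looks shut. Next I raise, open, and look from above.

Emit:
jog_arm(
  rows=[
    [[0,0,-10],[0,0,0]],
    [[0,0,-40],[0,0,0]],
    [[0,0,-80],[0,0,0]],
    [[10,0,-120],[0,0,0]],
    [[30,0,-155],[0,0,0]],
    [[55,0,-175],[0,0,0]],
    [[78,0,-180],[0,0,0]],
    [[88,0,-180],[0,0,0]],
    [[88,0,-180],[0,0,0]],
    [[88,0,-180],[0,0,0]],
  ],
  grip=85,
)

```text
time: 4.9
tool_pos: [541.1, 174.6, 252.5]
tcp_rot: [180.0, 0.1, 0.9]
ft_force: [0.1, 0.2, -0.4]
finger_gap: 85.1
grip_force: 0.0
```

```bash
cat > look.py <<'E'
from h import *
import sys
from scipy.spatial.transform import Rotation as Ro
def wristT():
    s=r.sense(); T=np.eye(4); T[:3,:3]=Ro.from_euler('xyz',s['tcp_rot'],degrees=True).as_matrix(); T[:3,3]=s['tool_pos']
    return s,T@np.array(r.camera_params('wrist')['tool_from_camera'])
def look(fn):
    s,T=wristT(); p,d=save('wrist',fn)
    us,vs=np.meshgrid(np.arange(512),np.arange(384))
    X,_,_=pts('wrist',d,np.c_[us.ravel(),vs.ravel()],T)
    return s,p,d,X.reshape(384,512,3)
E
python3 - <<'E'
from look import *
s,p,d,X=look('w1'); print(s['time'],s['tool_pos'],s['tcp_rot'],s['finger_gap'])
m=((X[...,2]>103)&(X[...,2]<118)&(np.hypot(X[...,0]-543,X[...,1]-175)<45)&(d>0)).astype(np.uint8)
m=cv2.morphologyEx(m,cv2.MORPH_OPEN,np.ones((5,5)))
n,l,st,ce=cv2.connectedComponentsWithStats(m); k=1+np.argmax(st[1:,4]); q=X[l==k]
print('cap',len(q),cv2.minEnclosingCircle(q[:,:2].astype(np.float32)),(q.min(0)+q.max(0))/2,np.ptp(q,axis=0),np.median(q[:,2]))
g=p.mean(2)
f=X[(X[...,2]>62)&(X[...,2]<82)&(X[...,0]<530)&(g>0)]; t=X[(X[...,2]>55)&(X[...,2]<82)&(g<60)&(X[...,0]<500)]
print('tab',len(t),t.mean(0) if len(t) else 0)
f=X[(X[...,2]>50)&(X[...,2]<90)&(g>110)&(d>0)&(abs(X[...,1]-175)<70)&(abs(X[...,0]-545)<95)]
print('frame z',np.percentile(f[:,2],[5,50,95]))
E
```

```text
4.9 [541.12983528 174.59338664 252.46460763] [1.79983439e+02 1.19880378e-01 9.05626430e-01] 85.0684800716312
cap 2957 ((541.18212890625, 175.14755249023438), 28.667726516723633) [541.1597477  174.73974259 108.20602851] [55.78769603 55.87323926  9.91083194] 110.65757685962939
tab 1757 [470.4003915  166.96771056  68.67473982]
frame z [67.43763699 70.19994799 76.85843177]
```

View pics/w1.png

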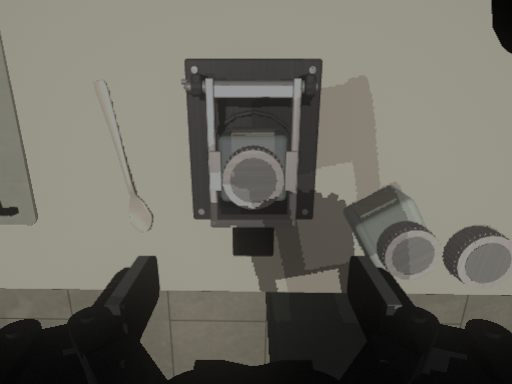

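The frame is shut (level at 70–77 mm) and the cap is at (253,177), directly below the tool. Now I go down and grasp it.

Emit:
jog_arm(
  rows=[
    [[0,0,20],[0,0,0]],
    [[0,0,50],[0,0,0]],
    [[0,0,80],[0,0,0]],
    [[0,0,110],[0,0,0]],
    [[0,0,135],[0,0,0]],
    [[0,0,152],[0,0,0]],
    [[0,0,163],[0,0,0]],
    [[0,0,170],[0,0,0]],
    [[0,0,172],[0,0,0]],
    [[0,0,172],[0,0,0]],
  ],
  grip=85,
)

```text
time: 5.95
tool_pos: [542.4, 174.8, 81.9]
tcp_rot: [-180.0, -0.0, 0.9]
ft_force: [-0.3, -0.7, -0.2]
finger_gap: 84.5
grip_force: 0.0
```

Emit:
jog_arm(
  rows=[
    [[0,0,0],[0,0,0]],
    [[0,0,0],[0,0,0]],
    [[0,0,0],[0,0,0]],
    [[0,0,0],[0,0,0]],
    [[0,0,0],[0,0,0]],
    [[0,0,0],[0,0,0]],
    [[0,0,0],[0,0,0]],
    [[0,0,0],[0,0,0]],
  ],
  grip=40,
  force=80,
)

```text
time: 6.75
tool_pos: [543.4, 174.9, 83.0]
tcp_rot: [-180.0, -0.2, 0.9]
ft_force: [-0.6, -0.0, 6.3]
finger_gap: 54.6
grip_force: 84.7
```

Emit:
jog_arm(
  rows=[
    [[0,0,0],[0,0,-0.08]],
    [[0,0,0],[0,0,-0.18]],
    [[0,0,0],[0,0,-0.28]],
    [[0,0,0],[0,0,-0.38]],
    [[0,0,0],[0,0,-0.48]],
  ],
)

```text
time: 7.25
tool_pos: [543.0, 175.2, 83.0]
tcp_rot: [-180.0, -0.1, 28.6]
ft_force: [-2.3, 2.0, 7.9]
finger_gap: 54.3
grip_force: 84.8
```

```bash
python3 -c "
from h import *
s=r.sense(); print(s['wrist_torque'],s['ft_force'],s['tcp_rot'],s['joint_pos'],s['finger_gap'])"
```

```text
[ 0.19644283  0.41271388 -0.3582731 ] [-2.29117971  2.04464882  7.8694408 ] [-1.79999579e+02 -1.33916511e-01  2.86222827e+01] [1.27131467e+01 9.70987058e+00 9.88040749e+01 3.91686595e-02
 7.13573869e+01 7.40783844e+01] 54.26712857329923
```

Emit:
jog_arm(
  rows=[
    [[0,0,0],[0,0,-0.1]],
    [[0,0,0],[0,0,-0.2]],
    [[0,0,0],[0,0,-0.3]],
    [[0,0,0],[0,0,-0.4]],
    [[0,0,0],[0,0,-0.5]],
    [[0,0,0],[0,0,-0.58]],
    [[0,0,0],[0,0,-0.64]],
    [[0,0,0],[0,0,-0.64]],
  ],
)

```text
time: 8.05
tool_pos: [542.6, 175.5, 83.0]
tcp_rot: [180.0, -0.1, 65.2]
ft_force: [-3.6, 1.1, 9.4]
finger_gap: 54.2
grip_force: 84.9
```

```bash
python3 -c "
from h import *
s=r.sense(); print(s['wrist_torque'],s['ft_force'],s['tcp_rot'],s['tool_pos'],s['finger_gap'])
T=save('top','top2')[0]; S=save('side','side2')[0]
cv2.imwrite('pics/s2.png',np.hstack([cv2.resize(S[180:270,170:300],None,fx=3,fy=3,interpolation=2),cv2.resize(T[150:240,165:275],None,fx=3,fy=3,interpolation=2)]))"
```

```text
[ 0.30445339  0.63527408 -0.1375724 ] [-3.57447904  1.09196041  9.44826281] [ 1.79966850e+02 -1.05965890e-01  6.51971297e+01] [542.64555308 175.4877132   82.96627256] 54.19901235433254
```

View pics/s2.png

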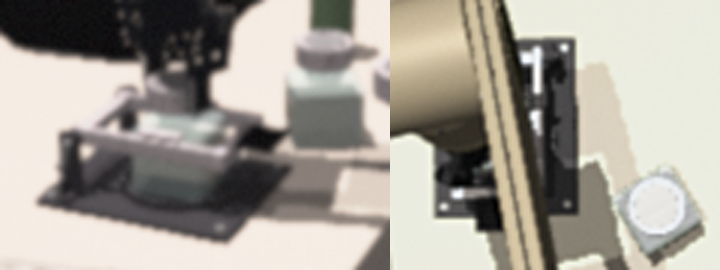

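The arm still holds the cap, the frame is still shut, and the twist torque has dropped from 0.36 to 0.14 N m. I try a gentle lift.

Emit:
jog_arm(
  rows=[
    [[0,0,-1],[0,0,0]],
    [[0,0,-2],[0,0,0]],
    [[0,0,-3],[0,0,0]],
    [[0,0,-4],[0,0,0]],
    [[0,0,-5],[0,0,0]],
    [[0,0,-5],[0,0,0]],
  ],
)

```text
time: 8.75
tool_pos: [542.2, 174.6, 86.3]
tcp_rot: [-180.0, 0.0, 65.1]
ft_force: [1.5, 3.2, -3.4]
finger_gap: 54.5
grip_force: 85.1
```

Emit:
jog_arm(
  rows=[
    [[0,0,-1],[0,0,0]],
    [[0,0,-2],[0,0,0]],
    [[0,0,-3],[0,0,0]],
    [[0,0,-3],[0,0,0]],
  ],
)

```text
time: 9.15
tool_pos: [542.3, 174.5, 89.8]
tcp_rot: [180.0, 0.0, 65.1]
ft_force: [0.3, 0.5, -0.2]
finger_gap: 54.2
grip_force: 85.4
```

Emit:
jog_arm(
  rows=[
    [[0,0,-3],[0,0,0]],
    [[0,0,-7],[0,0,0]],
    [[0,0,-12],[0,0,0]],
    [[0,0,-18],[0,0,0]],
    [[0,0,-24],[0,0,0]],
    [[0,0,-30],[0,0,0]],
    [[0,0,-34],[0,0,0]],
    [[0,0,-35],[0,0,0]],
    [[0,0,-35],[0,0,0]],
    [[0,0,-35],[0,0,0]],
  ],
)

```text
time: 10.15
tool_pos: [541.9, 174.6, 124.0]
tcp_rot: [-180.0, 0.0, 65.1]
ft_force: [-0.3, -0.4, -0.2]
finger_gap: 54.6
grip_force: 85.4
```

```bash
python3 -c "
from look import *
s,T=wristT(); print(s['time'],s['tool_pos'],s['tcp_rot'],s['ft_force'],s['finger_gap'],s['grip_force'])
W=save('wrist','w3')[0]; S=save('side','side3')[0]
cv2.imwrite('pics/s3.png',np.hstack([cv2.resize(S[170:270,180:290],(440,400),interpolation=2),W[:,100:440][:400,:].copy() if 0 else cv2.resize(W,(355,400))]))"
```

```text
10.15 [541.93910289 174.61281125 123.97358647] [-1.79978218e+02  1.82759597e-02  6.50756475e+01] [-0.26684367 -0.44433809 -0.17231707] 54.595201668270526 85.36953695118427
```

View pics/s3.png

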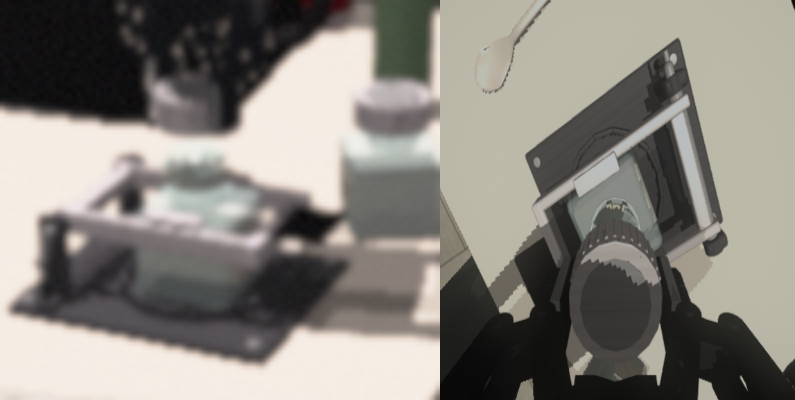

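The cap hangs level in the fingers (side crop (185,105)) clear of the jar's open mouth (195,155). The frame is shut and the jar is in its cup.

```bash
python3 -c "
from bench import r
print(r.hand_in())"
```

```text
the job is handed in; nothing more can be done
None
```

The job is handed in, but `hand_in()` returned no verdict: the frame is snapped shut, the cap was turned about 1.1 rad until the threads let go, and it is held level about 20 mm over the jar's mouth, at 10.2 s of the 53 s allowed.

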